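Snap a price-ticket holder onto the hanging bar and slide it up to the divider

ROBOT

A 6-joint arm with a two-finger parallel gripper is mounted at the origin on the work surface. World frame = base frame: x ahead of the robot, y to its left, z up, the work surface at z = 0. Lengths are in mm, angles in rad, forces in N, time in s.
With the tool pointing down it reaches from about 325 to 900 mm from the base axis. Payload 6.1 kg.
Tool frame: the origin (TCP) lies on the centre line of the jaws, within the pads' length; the fingertips stand 17 mm ahead of it and the grasp point (between the pads) lies 2 mm behind it; z points along the fingers, y is the line along which they close (so a half turn about z gives the same grasp; the last joint's range is limited). The gripper opens to 87 mm and grips with 3 to 60 N. Pads are 19 mm wide; open, the fingers measure 117 mm over their backs; the gripper's body (75 mm by 190 mm) begins 51 mm behind the grasp point.
Start: joints at [1.087, 0.22, 1.526, -0, 1.395, -0.126], TCP at [218.882, 585.411, 239.538] pointing down, gripper open.
Joint ranges: [-2.98, 2.98], [-0.91, 2.08], [0.09, 2.57], [-1.24, 4.39], [0.2, 2.65], [-2.68, 2.68]. Speed limits (rad/s): [2.57, 2.57, 3.01, 3.14, 3.14, 3.14].

INTERFACE

Orientations are given as [roll, pitch, yaw] about the fixed x, y, z axes, in that order (R = Rz(yaw) Ry(pitch) Rx(roll)).
In Python, from cell import ctrl, camera, get_calibration gives the robot as it stands. The module is installed in compiled form; this text tells all that it offers.
- The arm moves only by the shell command python3 -m inch 'ROWS' [FORCE]. ROWS is JSON, a list of rows, each a list of 3 entries, a list of its own where there are three numbers: the shift along the tool's x, y, z in cm, then the turn, a rotation vector about the tool's x, y, z in degrees, then the closure, from 0 (fully open) to 1 (shut). A call has 1 to 12 rows; each row shifts and turns the commanded pose from where the row before left it, along the tool's axes as they then stand; what a row does not reach is not made up. A row lasts 1/8 s, in which the tool goes at most 62.5 mm and 10.7 degrees, less where a joint would pass 70% of its speed; a pose out of reach is approached as far as the arm can. A call with a gripper value outside its range is refused whole. The fingers move at their own pace and stop on an object; FORCE is the grip in N (left out, the last holds). Time passes only in rows, so rows that do not move let the fingers close. It gives the time, the measured TCP pose, the force, the opening and the grip force at its end, in the units of the state.
- ctrl.observe(): the state, without advancing time (a new reading comes with each control period).
- camera(name): name is "scene" or "top" or "wrist"; returns the picture (400x640x3 uint8, red, green, blue); there is no depth.
- get_calibration(name): a dict with "K" (3x3 intrinsics, pixels), "R" (3x3) and "t" (3): a world point X has camera coordinates R X + t. Camera axes: x right, y down, z forward; pixel columns grow to the right and rows downward; lengths in mm; the calibration is good to about 2 mm. A picture is of the moment at which its call begins: read the wrist's pose just before it. get_calibration takes no time and is no camera call; for the wrist camera it gives the pose at the moment of the call.
- ctrl.close_job(): hands the job in; it is judged then, once.
The state is a dict: "time_s": time; "joint_positions": joint angles; "dq": joint speeds; "joint_torque": joint torques, N m; "position": TCP position; "tool_rot": TCP orientation; "wrist_force": force on the tool from outside, world axes, zero at the start; "ft_torque": the same for the moment, N m; "finger_gap": opening from 0.0 (shut) to 1.0 (fully open); "finger_force": force on a finger pad.
Only numpy, scipy, OpenCV 4.12 (cv2) and the standard library are available. Lean on these libraries where they do the work, as an engineer would, in place of code of your own. Each camera call takes 0.05 s, during which the arm holds its last target. There are 200 camera calls.

TASK

Take the price-ticket holder that has the sprung clip underneath and press it down onto the empty left-hand stretch of the rack's hanging bar, a few centimetres short of the divider disc, until the clip snaps fully home round the bar, upright and with its ticket facing you (the robot's side). Then slide it along the bar until it just touches the divider, without shoving the divider along, and let go. Press with feeling, the bar sits on springy wire arms and must not be bent far down (30 mm at most); leave the goods lying about where they are.

Things in the scene. Friction and masses are not known exactly. Their poses are not given: they have to be found in the camera images.
- holder: The loose holder to clip on: white plastic, 60 mm wide, 88 mm tall, 40 to 65 g, standing on the lips of its clip. Origin: on the axis of the clip's bore, 10.5 mm above the lips' feet. y along the bore, z up, -x the front (ticket side). Bore roof 10 mm above the origin, then a solid block 34 mm (x) by 30 mm (y) up to 19 mm, then the plate. Home on the bar, the origin lies on the bar's axis.
- plate (a point): Point on the holder, 45 mm above its origin, in the middle of its ticket plate: upright, 10 mm thick in x (+-5), 60 mm wide in y (+-30), from 19 to 77 mm above the origin. Grip it here across its 10 mm. The front ledge under the ticket stands 3 mm proud between 19 and 24 mm.
- clip_front (a point): Point 16 mm in front of the holder's origin (its -x). The clip: two sprung leaves 30 mm long in y, round lips 6 mm thick, gap at rest 14 mm. Lips first touch the bar with the origin 15.5 mm above its axis; forcing them over takes about 13 to 19 N straight down (more if off-centre), then the clip jumps home by itself and the force drops. Home, it slides along against 2 to 6 N.
- bar: Middle of the hanging bar, on its axis: chromed tube, 20 mm diameter, 310 mm long, level, 160 mm above the table. y along the bar (+y to the left seen from the robot), -x the front (robot's side), z up. Wire arms at y = +-150 mm run 300 mm back to a panel 230 mm high. Two packs hang from it between y = -145 and -50 mm; from the divider to y = +140 mm it is empty, nothing close behind or in front.
- bar_mid (a point): The same point and axes as the bar's origin; it goes down with the bar. The bar rides on two springy wire arms and dips as it is pressed, swinging about their far ends 300 mm behind: about 0.75 N per mm, so 16 N presses it down some 21 mm; it springs back when let go. The clip does not snap before the bar has dipped 16 to 26 mm.
- divider: White plastic disc on the bar, 76 mm diameter, 4 mm thick; origin at its centre on the bar's axis, y along the bar. It stands between y = -30 and +40 mm of the bar and grips it: a push of about 10 N along the bar shifts it. Its flat face looks to the empty stretch (+y). The edge of the holder's plate touches it when the two origins are 32 mm apart.
- shelf_ticket: Bystander: a look-alike ticket holder, 82 mm tall, with a flat 46 by 60 mm foot instead of a clip; loose. Origin under its centre.
- sharpener_a: Bystander: pencil sharpener, a block 34 by 34 by 31 mm, loose. Origin under its centre.
- sharpener_b: Bystander: another such sharpener.
- sharpener_c: Bystander: another such sharpener.
- glue_stick: Bystander: glue stick standing upright, 29 mm in diameter, 88 mm tall, loose. Origin under its centre.
- calculator_box: Bystander: flat box 150 by 85 by 22 mm, loose. Origin under its centre.
- scissors: Bystander: scissors lying flat, 150 mm long, 10 mm thick, loose. Origin near their pivot.
There are look-alikes about, which are no part of the job. Leave any blue, green or orange look-alike of the holder alone.

How it is judged (in metres and radians):
On the way:
1. the holder's clip is snapped home round the bar, ticket to the front, its edge still at least 8 mm short of the divider (x of holder in the frame of bar_mid between -0.0025 and 0.0025 m and z of holder in the frame of bar_mid between -0.002 and 0.002 m and x of clip_front in the frame of bar_mid below -0.008 m and y of holder in the frame of divider above 0.04 m), for 0.2 s.
At the end, for the whole second after the job is handed in: Clip home round the bar (bore within 2.5 mm of its axis sideways, 2 mm in height), upright within 0.2 rad, ticket to the front, edge against the divider (gap under 2.5 mm), divider within 5 mm of where it stood, bar sprung back level, holder at rest and let go (x of holder in the frame of bar_mid between -0.0025 and 0.0025 m and z of holder in the frame of bar_mid between -0.002 and 0.002 m and x of clip_front in the frame of bar_mid below -0.008 m and y of holder in the frame of divider between 0.029 and 0.0345 m and angle between holder's own z axis and vertical below 0.2 rad and distance of divider from where it was at the start of the episode below 0.005 m and height (world z) of bar_mid above 0.155 m and linear speed of holder below 0.02 m/s); the robot touches nothing.
It fails at once if the bar is bent down by more than 31 mm (about 23 N) (height (world z) of bar_mid below 0.129 m).
It fails at once if a bystander is pushed more than 30 mm from its place (distance of any of shelf_ticket, sharpener_a, sharpener_b, sharpener_c, glue_stick, calculator_box, scissors from where it was at the start of the episode above 0.03 m).
It also fails if it takes over 64 s, if anything falls off the work surface, if the arm or the gripper's body presses on something with over 40 N, if the wrist force passes 120 N, or if a joint passes its speed limit or range.

## Working session

There is one attempt and no reset: what is moved stays moved. The work goes in short steps, Python scripts to look and compute and a shell command to move; the robot and the scene stay as the last step left them, time stands still between calls to the robot, and variables do not carry over. Pictures are saved under pics/ and viewed, at most 10 in all, crops included, and the job is handed in when it is done.

```bash
mkdir -p pics; python3 - <<'E'
from cell import ctrl,camera,get_calibration
import cv2,numpy as np
s=ctrl.observe();print({k:np.round(v,3).tolist() for k,v in s.items()})
for n in("scene","top"):
    im=camera(n)[:,:,::-1];cv2.imwrite(f"pics/{n}0.png",im)
    c=get_calibration(n);R,t=np.array(c["R"]),np.array(c["t"]);print(n,np.round(c["K"],1).tolist(),R.round(3).tolist(),(-R.T@t).round(0))
E
```

```text
{'time_s': 0.0, 'joint_positions': [1.087, 0.221, 1.528, 0.0, 1.395, -0.126], 'dq': [0.002, 0.001, -0.003, 0.002, -0.002, 0.002], 'joint_torque': [-0.001, -49.461, -38.736, 0.07, 0.057, -0.0], 'position': [218.6, 584.893, 238.445], 'tool_rot': [-3.14, -0.0, 2.784], 'wrist_force': [0.069, 0.459, 0.916], 'ft_torque': [0.049, 0.035, -0.002], 'finger_force': 0.0, 'finger_gap': 0.999}
scene [[425.2, 0.0, 320.1], [0.0, 425.2, 199.4], [0.0, 0.0, 1.0]] [[0.7, 0.714, -0.001], [0.587, -0.576, -0.569], [-0.406, 0.398, -0.823]] [ 857. -359.  901.]
top [[474.3, 0.0, 318.9], [0.0, 474.3, 195.8], [0.0, 0.0, 1.0]] [[0.017, -1.0, 0.005], [-0.994, -0.018, -0.105], [0.105, -0.004, -0.994]] [ 389.   16. 1179.]
```

View pics/scene0.png

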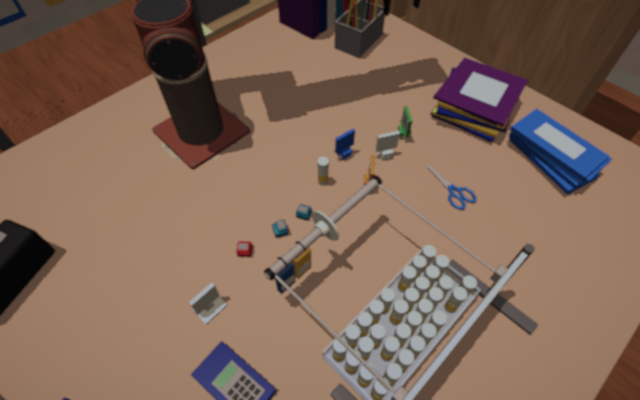

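View pics/top0.png

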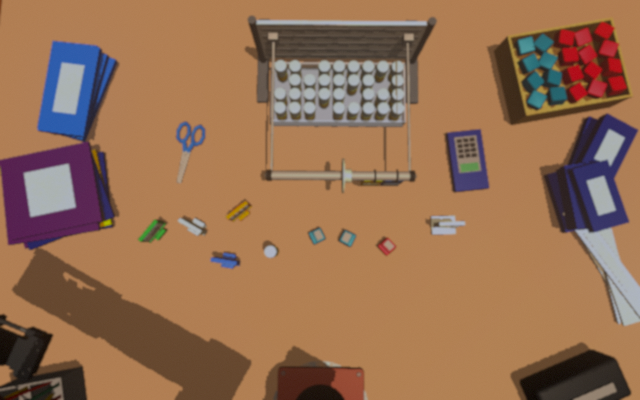

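Two white candidates. Candidate A is at top (192,227) / scene (387,143), and candidate B is at top (446,225) / scene (208,302). B seems to have a wide flat foot (shelf_ticket), while A has a narrow block under the plate. I'll enlarge both to confirm.

```bash
cat > h.py <<'E'
import numpy as np,cv2
from cell import ctrl,camera,get_calibration
def ray(n,p,cal=None):
    c=cal or get_calibration(n);K,R,t=(np.array(c[k],float) for k in"KRt")
    d=R.T@np.linalg.solve(K,[p[0],p[1],1.]);return -R.T@t.ravel(),d/np.linalg.norm(d)
def plane(n,p,z,cal=None):
    o,d=ray(n,p,cal);return o+d*(z-o[2])/d[2]
def tri(rs):
    A=sum(np.eye(3)-np.outer(d,d) for o,d in rs);b=sum((np.eye(3)-np.outer(d,d))@o for o,d in rs);return np.linalg.solve(A,b)
def proj(n,X,cal=None):
    c=cal or get_calibration(n);q=np.array(c["K"])@(np.array(c["R"])@X+np.ravel(c["t"]));return q[:2]/q[2]
E
python3 - <<'E'
from h import *
S=cv2.imread("pics/scene0.png");T=cv2.imread("pics/top0.png")
def cr(im,x,y,w=30,h=25):return cv2.resize(im[y-h:y+h,x-w:x+w],(360,300),interpolation=cv2.INTER_CUBIC)
cv2.imwrite("pics/crops.png",np.vstack([np.hstack([cr(T,192,227),cr(S,387,143)]),np.hstack([cr(T,446,225),cr(S,208,302)])]))
def white(im,x,y,w=25):
    c=im[y-w:y+w,x-w:x+w].astype(int);m=((c.min(2)>120)&(c.max(2)-c.min(2)<45)).astype(np.uint8)
    n,l,st,ce=cv2.connectedComponentsWithStats(m)
    for i in range(1,n):
        if st[i,4]>8:
            pts=np.argwhere(l==i)[:,::-1].astype(np.float32);print((x,y),st[i,4],(ce[i]+[x-w,y-w]).round(1),"rect",cv2.minAreaRect(pts+np.float32([x-w,y-w])))
white(T,192,227);white(S,387,143)
for p in[(267,176),(413,176)]:print("bar end",plane("top",p,160))
print("div",plane("top",(347,176),160),"A",plane("top",(192,227),60))
E
```

```text
(192, 227) 149 [189.7 226.6] rect ((188.47059631347656, 226.3823699951172), (25.55328941345215, 7.0314412117004395), 30.963756561279297)
(192, 227) 60 [198.1 222.4] rect ((198.19119262695312, 222.51470947265625), (12.519396781921387, 4.801959991455078), 30.963754653930664)
(387, 143) 88 [387.9 133.6] rect ((388.0072937011719, 133.5341339111328), (3.981052875518799, 22.140243530273438), 77.90524291992188)
(387, 143) 45 [387.2 151.4] rect ((387.0882873535156, 151.35293579101562), (4.123105525970459, 10.6715669631958), 75.96376037597656)
bar end [538.10096697 125.70043665 160.        ]
bar end [ 543.85842634 -191.26237181  160.        ]
div [541.25335044 -47.8463058  160.        ] A [428.32534412 309.31700663  60.        ]
```

View pics/crops.png

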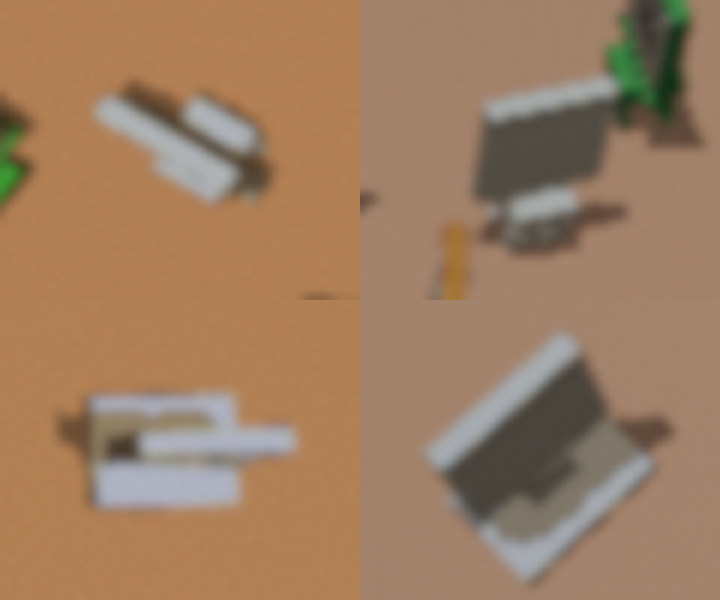

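A (top row) has the narrow sprung block under its plate, so it is the holder. B has a flat foot, so it is the shelf ticket. The holder stands near (430,305) with its plate running about 60° from x. I'll go above it and look with the wrist camera to see which side carries the ticket.

```bash
python3 -m inch '[[[-4.2,-2.7,0],[0,0,0],0],[[-4.2,-2.7,0],[0,0,0],0],[[-4.2,-2.7,0],[0,0,0],0],[[-4.2,-2.7,0],[0,0,0],0],[[-4.2,-2.7,0],[0,0,0],0],[[-4.2,-2.7,0],[0,0,0],0],[[-4.2,-2.7,0],[0,0,0],0],[[0,0,0],[0,0,0],0],[[0,0,0],[0,0,0],0]]' 30
python3 - <<'E'
from h import *
c=get_calibration("wrist");im=camera("wrist")[:,:,::-1];cv2.imwrite("pics/w1.png",im)
R,t=np.array(c["R"]),np.ravel(c["t"]);print(np.round(c["K"],1).tolist(),(-R.T@t).round(1),R.round(3).tolist())
for z in(0,87.5):print(proj("wrist",np.array([430,305,z]),c))
s=ctrl.observe();print(s["position"],s["tool_rot"])
E
```

```text
time_s: 1.23
position: [427.7, 305.5, 239.2]
tool_rot: [-3.141, -0.001, 2.783]
wrist_force: [-0.4, 1.0, -0.2]
finger_gap: 1.0
finger_force: 0.0
[[288.2, 0.0, 318.1], [0.0, 288.2, 197.1], [0.0, 0.0, 1.0]] [355.3 334.  384.9] [[0.35, 0.937, -0.0], [0.899, -0.336, 0.28], [0.262, -0.099, -0.96]]
[317.52509045 174.32118362]
[317.3236499  191.05232827]
[427.4127152  306.01610601 239.26999668] [-3.14148022e+00 -8.24984118e-04  2.78425132e+00]
```

View pics/w1.png

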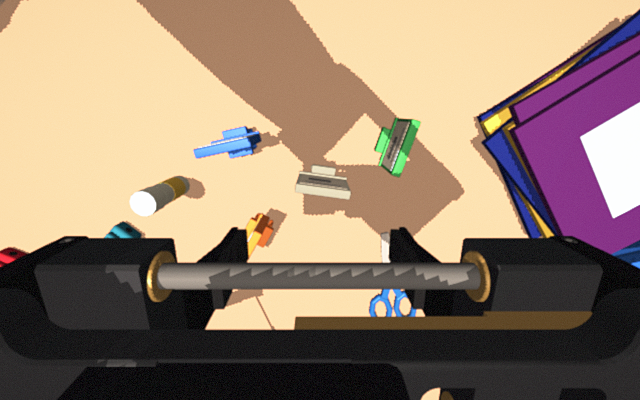

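```bash
python3 - <<'E'
from h import *
im=cv2.imread("pics/w1.png");cv2.imwrite("pics/w1c.png",cv2.resize(im[150:215,275:375],(800,520),interpolation=cv2.INTER_CUBIC))
E
```

```text
(no output)
```

View pics/w1c.png

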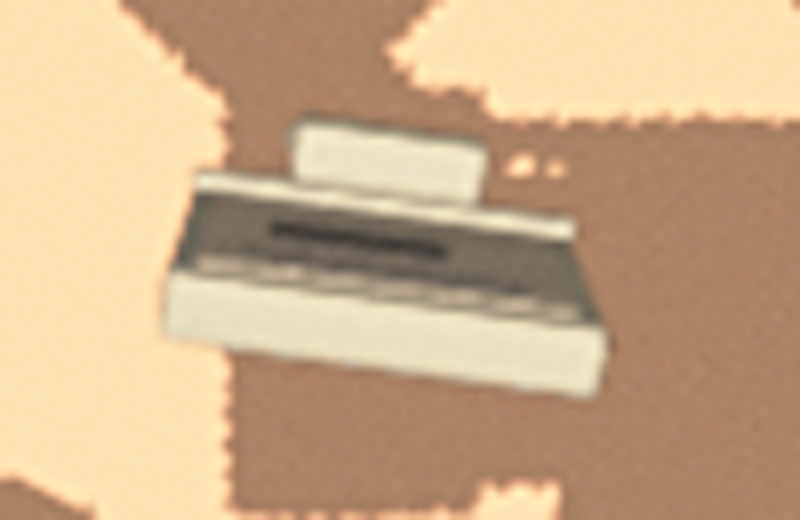

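The crop shows the ticket print (345,240) and the ledge on the robot's side of the plate, so the front already faces the robot. Next I'll get the plate pose from its top-face corners at z=87.5 and the bar geometry.

```bash
python3 - <<'E'
from h import *
q=[(172,270),(605,325),(597,395),(165,335)]
P=np.array([plane("wrist",(275+x/8,150+y/8),87.5) for x,y in q])
print(P.round(1),"len",np.linalg.norm(P[0]-P[1]),np.linalg.norm(P[3]-P[2]),"thick",np.linalg.norm(P[0]-P[3]))
c=P.mean(0);print(c)
d=(P[0]-P[1])+(P[3]-P[2]);d*=np.sign(d[1]);print("bore dir deg",np.degrees(np.arctan2(d[1],d[0])))
# bar/divider masks in top
T=cv2.imread("pics/top0.png");cv2.imwrite("pics/bar.png",cv2.resize(T[150:205,255:425],(800,259),interpolation=cv2.INTER_CUBIC))
S=cv2.imread("pics/scene0.png");b=cv2.resize(S[165:295,255:395],(800,743),interpolation=cv2.INTER_CUBIC)[:340+400]
cv2.imwrite("pics/bar2.png",np.vstack([cv2.imread("pics/bar.png")[:,:440],cv2.resize(S[205:245,300:355],(440,320),interpolation=cv2.INTER_CUBIC)]))
E
```

```text
[[414.5 287.6  87.5]
 [441.7 339.   87.5]
 [450.6 334.8  87.5]
 [422.5 283.4  87.5]] len 58.15618850754684 58.620602834487975 thick 9.00436231072175
[432.33864644 311.1957902   87.5       ]
bore dir deg 61.74652640851808
```

View pics/bar2.png

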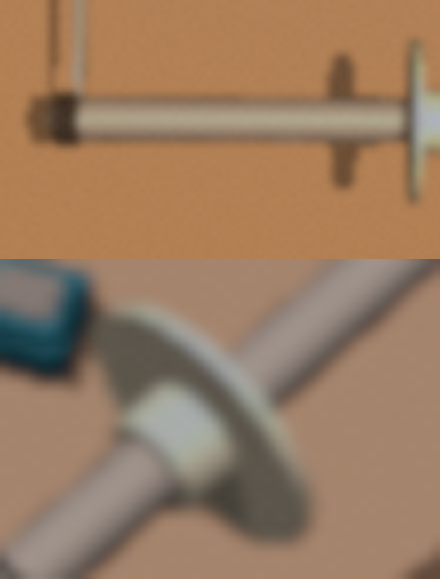

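```bash
python3 -m inch '[[[-0.28,0.66,0],[0,0,0],0.3],[[0,0,0],[0,0,9.8],0.3],[[0,0,0],[0,0,9.8],0.3],[[0,0,0],[0,0,9.8],0.3],[[0,0,0],[0,0,9.8],0.3],[[0,0,0],[0,0,9.8],0.3],[[0,0,0],[0,0,9.8],0.3],[[0,0,0],[0,0,9.8],0.3],[[0,0,0],[0,0,9.8],0.3],[[0,0,0],[0,0,9.8],0.3],[[0,0,0],[0,0,9.8],0.3],[[0,0,4],[0,0,0],0.3]]'
python3 -m inch '[[[0,0,2],[0,0,0],0.3],[[0,0,0],[0,0,0],0.3],[[0,0,0],[0,0,0],0.3]]'
python3 - <<'E'
from h import *
c=get_calibration("wrist");im=camera("wrist")[:,:,::-1].copy()
s=ctrl.observe();print(s["position"],s["tool_rot"],s["finger_gap"])
for a in(-30,30):
  for b in(-5,5):
    u=np.radians(61.7);X=np.array([432.3+a*np.cos(u)+b*np.sin(u),311.2+a*np.sin(u)-b*np.cos(u),87.5]);p=proj("wrist",X,c);print(p)
    cv2.circle(im,tuple(np.int32(p.round())),1,(0,0,255),-1)
cv2.imwrite("pics/w2.png",im)
E
```

```text
time_s: 2.78
position: [435.1, 313.3, 202.7]
tool_rot: [3.137, -0.007, 1.073]
wrist_force: [0.4, 0.9, -0.2]
finger_gap: 0.698
finger_force: 0.0
time_s: 3.15
position: [433.3, 311.6, 180.5]
tool_rot: [3.141, -0.001, 1.075]
wrist_force: [-0.4, -0.8, 0.6]
finger_gap: 0.701
finger_force: 0.0
[433.64211689 311.51229819 180.91313399] [ 3.14039531e+00 -1.80537736e-03  1.07416331e+00] 0.7006334617011201
[312.58007397 238.88484283]
[323.67645215 238.86333401]
[312.09084985 173.43242746]
[323.95417462 173.41177108]
```

View pics/w2.png

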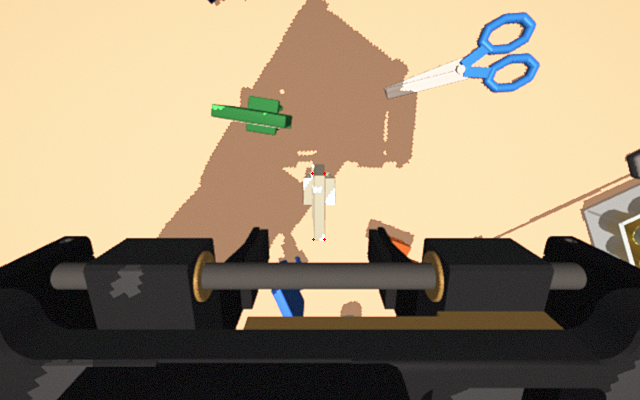

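The predicted corners fall on the plate at (312–326, 173–239), so the pose is good. Descending and gripping.

```bash
python3 -m inch '[[[0,0,3],[0,0,0],0.3],[[0,0,3],[0,0,0],0.3],[[0,0,3],[0,0,0],0.3],[[0,0,2.5],[0,0,0],0.3],[[0,0,1],[0,0,0],0.3],[[0,0,0],[0,0,0],0.3],[[0,0,0],[0,0,0],1],[[0,0,0],[0,0,0],1],[[0,0,0],[0,0,0],1],[[0,0,0],[0,0,0],1],[[0,0,0],[0,0,0],1]]' 50
python3 -c "
from h import *
s=ctrl.observe();print(s['position'],s['tool_rot'],s['finger_gap']*87,s['finger_force'],s['wrist_force'])"
```

```text
time_s: 4.58
position: [433.0, 310.6, 54.6]
tool_rot: [3.142, -0.0, 1.073]
wrist_force: [-0.4, -0.4, -0.4]
finger_gap: 0.223
finger_force: 0.0
[433.02004498 310.60390127  54.58468158] [ 3.14153473e+00 -4.12582639e-05  1.07333580e+00] 19.382788320001353 0.0 [-0.39391039 -0.43630203 -0.41900185]
```

```bash
python3 -m inch '[[[0,0,0],[0,0,0],1],[[0,0,0],[0,0,0],1],[[0,0,0],[0,0,0],1],[[0,0,0],[0,0,0],1],[[0,0,-2],[0,0,0],1],[[0,0,-3],[0,0,0],1],[[0,0,-4],[0,0,0],1],[[0,0,-4],[0,0,0],1],[[0,0,-4],[0,0,0],1],[[0,0,-3],[0,0,0],1],[[0,0,0],[0,0,0],1]]'
python3 - <<'E'
from h import *
s=ctrl.observe();print(s['position'],s['tool_rot'],s['finger_gap']*87,s['finger_force'],s['wrist_force'])
E
```

```text
time_s: 5.95
position: [434.5, 311.4, 257.5]
tool_rot: [3.138, -0.005, 1.073]
wrist_force: [-1.0, 1.0, -0.8]
finger_gap: 0.114
finger_force: 50.0
[434.45349471 311.3938408  257.50992281] [ 3.13833188 -0.00481632  1.073403  ] 9.878120953513669 49.999878206290305 [-1.01078493  1.01735742 -0.81618041]
```

```bash
python3 -m inch '[[[-3.4,3.9,0],[0,0,0],1],[[-3.4,3.9,0],[0,0,0],1],[[-3.4,3.9,0],[0,0,0],1],[[-3.4,3.9,0],[0,0,0],1],[[-3.4,3.9,0],[0,0,0],1],[[-3.4,3.8,0],[0,0,0],1],[[0,0,0],[0,0,-9.8],1],[[0,0,0],[0,0,-9.8],1],[[0,0,0],[0,0,-9.9],1],[[0,0,0],[0,0,0],1],[[0,0,0],[0,0,0],1]]'
python3 - <<'E'
from h import *
c=get_calibration("wrist");im=camera("wrist")[:,:,::-1].copy();cv2.imwrite("pics/w3.png",im)
s=ctrl.observe();print(s["position"],s["tool_rot"],s["finger_gap"]*87,s["wrist_force"])
for y in(100,60,20,-40):print(y,proj("wrist",np.array([541-.018*(y+33),y,160]),c))
R,t=np.array(c["R"]),np.ravel(c["t"]);print((-R.T@t).round(1))
E
```

```text
time_s: 7.32
position: [540.0, 20.2, 253.4]
tool_rot: [-3.14, -0.0, 1.585]
wrist_force: [0.4, -0.4, -0.3]
finger_gap: 0.113
finger_force: 50.0
[540.11480377  20.27279434 253.77721128] [-3.14051873e+00 -1.42569237e-04  1.58573686e+00] 9.62675045144233 [ 0.39233426 -0.26560286 -0.48918503]
100 [318.32999379 111.03442338]
60 [318.458805   161.09634939]
20 [318.57610426 206.68420542]
-40 [318.73363204 267.90670153]
[538.7  98.7 399.1]
```

View pics/w3.png

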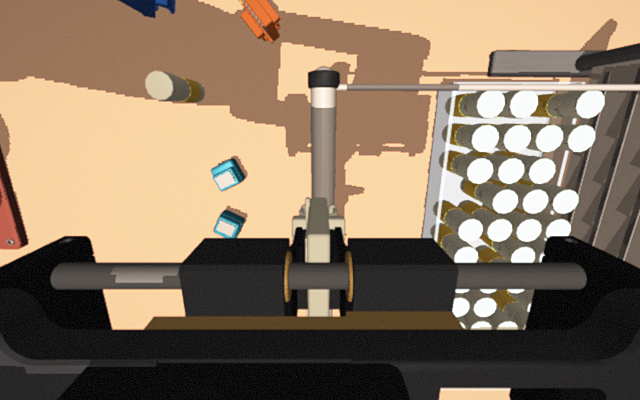

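The bar runs up column ~323 (rows 88–190), and the holder's plate is at ~318 with its clip at (318,215). I'll fit the bar edges.

```bash
python3 - <<'E'
from h import *
im=cv2.imread("pics/w3.png").astype(float)
P=[]
for r in range(112,186,6):
    g=im[r-1:r+2].mean(0); d=np.abs(np.gradient(cv2.GaussianBlur(g,(1,3),0),axis=0)).sum(1)
    a=300+np.argmax(d[300:318]);b=326+np.argmax(d[326:345])
    x1=plane("wrist",(a+.5,r+.5),160);x2=plane("wrist",(b+.5,r+.5),160);P.append((x1+x2)/2);print(r,a,b,((x1+x2)/2).round(1)[:2],np.round(x2[0]-x1[0],1))
P=np.array(P);k=np.polyfit(P[:,1],P[:,0],1);print(k,"x at 20",np.polyval(k,20))
print("cap end y",plane("wrist",(323,72),170)[1])
for u in(342.2,343.2,344.2):print("div y",plane("top",(u,175.4),160))
s=cv2.imread("pics/top0.png").astype(int)
for r in(163,164,188,189):print(r,s[r,336:352].min(1))
E
```

```text
112 310 336 [542.9  98.9] 20.7
118 310 336 [543.   94.3] 20.8
124 310 336 [543.1  89.7] 21.0
130 310 336 [543.2  84.9] 21.1
136 310 335 [542.9  80.2] 20.4
142 310 335 [543.   75.3] 20.5
148 310 335 [543.1  70.5] 20.6
154 311 335 [543.6  65.5] 19.9
160 311 335 [543.7  60.5] 20.0
166 311 344 [547.6  55.5] 27.7
172 311 344 [547.7  50.4] 27.9
178 311 344 [547.8  45.2] 28.0
184 311 344 [548.  40.] 28.2
[-1.00047566e-01  5.51572543e+02] x at 20 549.571591875405
cap end y 127.5233010400548
div y [542.3796414  -37.40843193 160.        ]
div y [542.41909884 -39.57983358 160.        ]
div y [542.45855719 -41.75128506 160.        ]
163 [ 86  86  85  85  80  73  81 102 107  98  86  85  85  85  85  85]
164 [ 86  84  86  85  80  74  82 108 115 104  88  83  86  84  84  85]
188 [ 85  83  84  83  80  72  81  97 100  93  87  84  85  84  84  83]
189 [84 85 84 85 80 75 80 94 96 90 84 85 83 83 84 84]
```

```bash
python3 - <<'E'
from h import *
im=cv2.imread("pics/w3.png")
for r in(202,206,228,232,312):print(r,im[r,292:346].mean(1).round().astype(int).tolist())
for z in(287,):
  for x in(535,540.1,545):
    print(x,[proj("wrist",np.array([x,y,z])).round(1).tolist() for y in(50.3,40,-10)])
c=im[185:325,285:355];cv2.imwrite("pics/w3c.png",cv2.resize(c,(400,800),interpolation=cv2.INTER_CUBIC)[:600])
E
```

```text
202 [209, 211, 211, 210, 209, 211, 212, 209, 212, 210, 213, 214, 202, 178, 185, 204, 200, 161, 96, 89, 96, 98, 99, 99, 97, 99, 98, 97, 97, 98, 99, 98, 99, 100, 102, 123, 139, 132, 130, 122, 109, 102, 107, 124, 127, 124, 125, 128, 120, 128, 126, 124, 120, 125]
206 [211, 212, 209, 212, 212, 209, 211, 212, 205, 166, 149, 164, 164, 157, 191, 206, 187, 132, 96, 93, 99, 97, 98, 98, 100, 97, 97, 97, 99, 99, 98, 95, 95, 96, 97, 115, 124, 129, 157, 176, 179, 174, 157, 127, 112, 125, 128, 127, 129, 122, 122, 124, 175, 215]
228 [171, 184, 205, 156, 55, 7, 5, 3, 1, 39, 126, 185, 185, 172, 136, 101, 90, 95, 99, 99, 102, 99, 100, 103, 99, 100, 99, 101, 101, 99, 96, 98, 99, 99, 101, 96, 102, 146, 184, 185, 186, 189, 162, 43, 8, 10, 8, 2, 35, 131, 197, 194, 164, 184]
232 [163, 186, 172, 56, 6, 12, 14, 14, 7, 22, 19, 21, 19, 47, 83, 95, 90, 92, 98, 93, 96, 99, 91, 95, 97, 95, 97, 95, 96, 100, 96, 97, 96, 96, 96, 101, 96, 84, 31, 10, 20, 13, 23, 11, 19, 17, 4, 5, 8, 43, 144, 197, 176, 188]
312 [10, 15, 6, 1, 33, 133, 205, 212, 210, 212, 209, 210, 208, 204, 201, 192, 152, 172, 193, 200, 200, 197, 198, 195, 201, 199, 200, 197, 198, 198, 199, 197, 199, 198, 195, 179, 153, 149, 173, 142, 173, 211, 212, 210, 210, 212, 207, 166, 43, 2, 2, 9, 11, 39]
535 [[307.6, 232.2], [307.4, 254.3], [306.9, 348.4]]
540.1 [[319.7, 232.4], [319.3, 254.5], [317.5, 348.5]]
545 [[331.3, 232.6], [330.6, 254.6], [327.7, 348.7]]
```

View pics/w3c.png

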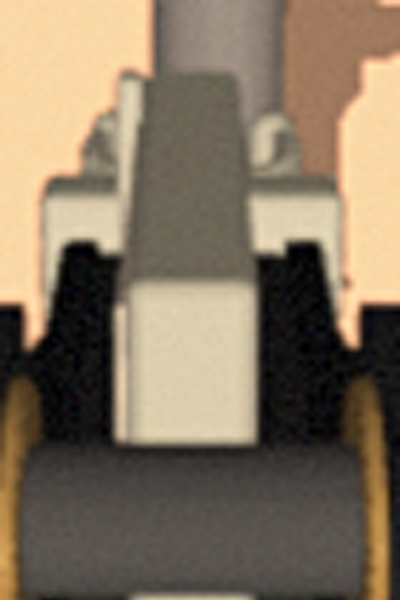

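The plate and clip sit at column ~318.6 and the bar at ~323, which puts the bar 4 mm to +x of the holder. They run parallel. I'll shift 4 mm in tool y and come down to just above touch (TCP ≈ 222).

```bash
python3 -m inch '[[[0,0.4,0],[0,0,0],1],[[0,0,1.5],[0,0,0],1],[[0,0,1.5],[0,0,0],1],[[0,0,0],[0,0,0],1],[[0,0,0],[0,0,0],1],[[0,0,0],[0,0,0],1]]'
python3 -m inch '[[[0,0,0.3],[0,0,0],1],[[0,0,0.2],[0,0,0],1],[[0,0,0.2],[0,0,0],1],[[0,0,0],[0,0,0],1],[[0,0,0],[0,0,0],1]]'
```

```text
time_s: 8.12
position: [544.8, 20.2, 225.1]
tool_rot: [3.141, 0.0, 1.588]
wrist_force: [-0.3, -0.4, -0.2]
finger_gap: 0.112
finger_force: 50.0
time_s: 8.75
position: [544.3, 20.2, 217.6]
tool_rot: [-3.141, 0.0, 1.588]
wrist_force: [-1.1, -0.1, 1.3]
finger_gap: 0.114
finger_force: 50.0
```

```bash
python3 -m inch '[[[0,0,0.3],[0,0,0],1],[[0,0,0.3],[0,0,0],1],[[0,0,0.2],[0,0,0],1],[[0,0,0],[0,0,0],1],[[0,0,0],[0,0,0],1]]'
python3 -c "
from h import *
s=ctrl.observe();print(s['position'],s['wrist_force'],s['ft_torque'])"
```

```text
time_s: 9.38
position: [544.2, 20.2, 209.9]
tool_rot: [-3.141, 0.0, 1.588]
wrist_force: [-5.3, 0.1, 6.9]
finger_gap: 0.113
finger_force: 50.0
[544.22230656  20.19645863 209.89587908] [-5.3385452   0.12205949  6.87502101] [-0.11534097  1.02094198 -0.01066802]
```

The sideways force of −5.3 N says only the front lip is bearing, so the holder sits about 2 mm too far in +x. I'll back off, shift −2 mm and press again.

```bash
python3 -m inch '[[[0,0,-0.6],[0,0,0],1],[[0,0,-0.6],[0,0,0],1],[[0,-0.2,0],[0,0,0],1],[[0,0,0],[0,0,0],1],[[0,0,0.3],[0,0,0],1],[[0,0,0.3],[0,0,0],1],[[0,0,0.3],[0,0,0],1],[[0,0,0.3],[0,0,0],1],[[0,0,0],[0,0,0],1],[[0,0,0],[0,0,0],1]]'
python3 -c "
from h import *
s=ctrl.observe();print(s['position'],s['wrist_force'],s['ft_torque'])"
```

```text
time_s: 10.62
position: [543.4, 20.1, 210.6]
tool_rot: [3.139, 0.0, 1.588]
wrist_force: [1.3, 0.7, 6.2]
finger_gap: 0.113
finger_force: 50.0
[543.39434422  20.13367825 210.61892692] [1.33875757 0.66912832 6.2133147 ] [-0.06686885 -0.39104673 -0.02016971]
```

```bash
python3 -m inch '[[[0,0.05,0.2],[0,0,0],1],[[0,0,0.2],[0,0,0],1],[[0,0,0.2],[0,0,0],1],[[0,0,0],[0,0,0],1]]'
python3 -m inch '[[[0,0,0.2],[0,0,0],1],[[0,0,0.2],[0,0,0],1],[[0,0,0],[0,0,0],1]]'
```

```text
time_s: 11.12
position: [543.8, 20.1, 205.1]
tool_rot: [3.139, 0.0, 1.588]
wrist_force: [0.6, -0.2, 9.9]
finger_gap: 0.118
finger_force: 50.0
time_s: 11.5
position: [544.0, 20.1, 201.6]
tool_rot: [3.139, 0.0, 1.588]
wrist_force: [-1.5, -0.0, 12.2]
finger_gap: 0.107
finger_force: 50.0
```

```bash
python3 -m inch '[[[0,0,0.2],[0,0,0],1],[[0,0,0.15],[0,0,0],1],[[0,0,0],[0,0,0],1]]'
python3 -m inch '[[[0,0,0.15],[0,0,0],1],[[0,0,0.1],[0,0,0],1],[[0,0,0],[0,0,0],1]]'
```

```text
time_s: 11.88
position: [544.1, 20.1, 198.6]
tool_rot: [3.138, 0.0, 1.588]
wrist_force: [-1.2, 0.2, 14.3]
finger_gap: 0.112
finger_force: 50.0
time_s: 12.25
position: [544.3, 20.1, 196.4]
tool_rot: [3.138, 0.001, 1.588]
wrist_force: [-1.8, 0.8, 15.3]
finger_gap: 0.115
finger_force: 50.0
```

```bash
python3 -m inch '[[[0,-0.03,0.1],[0,0,0],1],[[0,0,0.1],[0,0,0],1],[[0,0,0],[0,0,0],1]]'
python3 -m inch '[[[0,0,0.1],[0,0,0],1],[[0,0,0.1],[0,0,0],1],[[0,0,0],[0,0,0],1]]'
```

```text
time_s: 12.62
position: [544.3, 20.1, 194.7]
tool_rot: [3.137, 0.001, 1.588]
wrist_force: [-1.2, 0.6, 15.6]
finger_gap: 0.113
finger_force: 50.0
time_s: 13.0
position: [543.8, 20.0, 191.6]
tool_rot: [3.138, 0.001, 1.588]
wrist_force: [1.0, -0.6, 8.5]
finger_gap: 0.111
finger_force: 50.0
```

The force dropped from 15.6 to 8.5 N and the clip's height matches the dipped bar, so it has snapped home. I'll let the bar rise to level.

```bash
python3 -m inch '[[[0,0,-0.3],[0,0,0],1],[[0,0,-0.3],[0,0,0],1],[[0,0,-0.3],[0,0,0],1],[[0,0,-0.2],[0,0,0],1],[[0,0,0],[0,0,0],1],[[0,0,0],[0,0,0],1]]'
python3 - <<'E'
from h import *
im=camera("scene")[:,:,::-1];cv2.imwrite("pics/s2.png",im)
s=ctrl.observe();print(s['position'],s['wrist_force'],s['ft_torque'])
E
```

```text
time_s: 13.75
position: [543.0, 20.1, 200.5]
tool_rot: [3.141, 0.0, 1.588]
wrist_force: [5.7, -0.5, 0.8]
finger_gap: 0.11
finger_force: 50.0
[543.03589048  20.02155229 200.44974463] [ 4.76065789 -0.76395561  2.37236072] [-0.29084974 -1.0408502   0.04084719]
```

```bash
python3 -m inch '[[[0,0.08,-0.15],[0,0,0],1],[[0,0,-0.15],[0,0,0],1],[[0,0,0],[0,0,0],1],[[0,0,0],[0,0,0],1]]'
python3 -m inch '[[[-0.3,0,0],[0,0,0],1],[[-0.3,0,0],[0,0,0],1],[[-0.3,0,0],[0,0,0],1],[[0,0,0],[0,0,0],1]]'
python3 -m inch '[[[-0.3,0,0],[0,0,0],1],[[-0.3,0,0],[0,0,0],1],[[-0.3,0,0],[0,0,0],1]]'
```

```text
time_s: 14.3
position: [543.1, 20.1, 203.2]
tool_rot: [-3.141, 0.0, 1.588]
wrist_force: [3.9, -2.2, -0.9]
finger_gap: 0.113
finger_force: 50.0
time_s: 14.8
position: [543.3, 11.0, 203.4]
tool_rot: [-3.141, -0.0, 1.588]
wrist_force: [1.3, 1.6, -0.2]
finger_gap: 0.113
finger_force: 50.0
time_s: 15.18
position: [543.6, 2.1, 203.4]
tool_rot: [-3.141, -0.0, 1.588]
wrist_force: [1.1, 2.4, -1.3]
finger_gap: 0.111
finger_force: 50.0
```

```bash
python3 -m inch '[[[-0.3,0,0],[0,0,0],1],[[-0.2,0,0],[0,0,0],1],[[0,0,0],[0,0,0],1]]'
for i in 1; do python3 -m inch '[[[-0.1,0,0],[0,0,0],1],[[0,0,0],[0,0,0],1]]' | sed -n '2p;4p'; done
python3 -m inch '[[[-0.1,0,0],[0,0,0],1],[[0,0,0],[0,0,0],1]]' | sed -n '2p;4p'
python3 -m inch '[[[-0.1,0,0],[0,0,0],1],[[0,0,0],[0,0,0],1]]' | sed -n '2p;4p'
```

```text
time_s: 15.55
position: [543.7, -3.2, 203.5]
tool_rot: [-3.141, 0.0, 1.588]
wrist_force: [0.7, 1.0, -1.2]
finger_gap: 0.112
finger_force: 50.0
position: [543.7, -3.8, 203.5]
wrist_force: [1.1, 1.3, -1.4]
position: [543.8, -4.7, 203.5]
wrist_force: [0.8, 2.7, -0.8]
position: [543.8, -4.8, 203.5]
wrist_force: [0.7, 5.5, 0.1]
```

```bash
python3 -m inch '[[[0,0,0],[0,0,0],1],[[0,0,0],[0,0,0],1]]' | sed -n '2p;4p'
python3 -m inch '[[[-0.05,0,0],[0,0,0],1],[[0,0,0],[0,0,0],1]]' | sed -n '2p;4p'
python3 - <<'E'
from h import *
im=camera("scene")[:,:,::-1];top=camera("top")[:,:,::-1];cv2.imwrite("pics/top3.png",top)
S0=cv2.imread("pics/scene0.png")
f=lambda a:cv2.resize(a[185:265,280:380],(400,320),interpolation=cv2.INTER_CUBIC)
cv2.imwrite("pics/s3.png",np.hstack([f(S0),f(im)]))
for r in(163,164,188,189):print(top[r,336:352].min(1))
E
```

```text
position: [543.8, -4.8, 203.4]
wrist_force: [1.0, 6.7, 0.4]
position: [543.8, -4.9, 203.4]
wrist_force: [0.2, 7.0, -0.0]
[32 32 30 32 32 32 32 33 33 34 35 34 35 34 34 34]
[28 30 31 29 31 32 33 30 32 32 33 33 33 33 33 36]
[19 23 23 18 20 29 51 79 83 75 71 77 81 87 93 96]
[23 23 24 23 25 36 61 91 96 85 84 90 92 96 96 96]
```

View pics/s3.png

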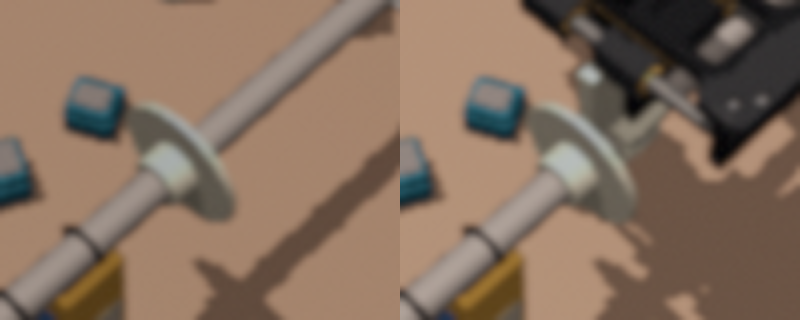

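The divider rim is at the same pixels as before (185,150 in each half; top-view column 344), and the holder is stopped against it. I'll relax the push, open and lift away.

```bash
python3 -m inch '[[[0.03,0,0],[0,0,0],1],[[0,0,0],[0,0,0],1],[[0,0,0],[0,0,0],0.5],[[0,0,0],[0,0,0],0.5],[[0,0,0],[0,0,0],0.5],[[0,0,0],[0,0,0],0.5],[[0,0,0],[0,0,0],0.5],[[0,0,0],[0,0,0],0.5],[[0,0,0],[0,0,0],0.5]]'
python3 -m inch '[[[0,0,-2],[0,0,0],0.5],[[0,0,-3],[0,0,0],0.5],[[0,0,-4],[0,0,0],0.5],[[0,0,-4],[0,0,0],0.5],[[0,0,0],[0,0,0],0.5],[[0,0,0],[0,0,0],0.5],[[4,0,0],[0,0,0],0.5],[[4,0,0],[0,0,0],0.5],[[4,0,0],[0,0,0],0.5],[[4,0,0],[0,0,0],0.5],[[0,0,0],[0,0,0],0.5],[[0,0,0],[0,0,0],0.5]]'
python3 - <<'E'
from h import *
im=camera("scene")[:,:,::-1];S0=cv2.imread("pics/scene0.png")
cv2.imwrite("pics/s4.png",im)
c=get_calibration("scene")
# bar-axis displacement of divider between scene pictures (template match on its left face)
t=S0[212:235,310:334];r=cv2.matchTemplate(im[200:250,298:350].copy(),t,cv2.TM_CCOEFF_NORMED);print("divider match",cv2.minMaxLoc(r)[1],cv2.minMaxLoc(r)[3],"expected (12,12)")
# predicted holder pixels, top corners of the plate, if home against the divider
a=im.astype(int);m=((a.min(2)>125)&(a.max(2)-a.min(2)<45)).astype(np.uint8);m[:,:300]=0
for z,X in(("plate top +y",[543,25,237]),("plate top -y",[543,-35,237])):print(z,proj("scene",np.array(X),c).round(1))
n,l,st,ce=cv2.connectedComponentsWithStats(m[190:250,300:380])
for i in range(1,n):
    if st[i,4]>10:print(st[i]+[300,190,0,0,0],(ce[i]+[300,190]).round(1))
E
```

```text
time_s: 18.02
position: [543.9, -6.0, 203.5]
tool_rot: [-3.142, 0.0, 1.588]
wrist_force: [0.4, -0.4, -0.7]
finger_gap: 0.492
finger_force: 0.0
time_s: 19.52
position: [540.5, 153.7, 332.0]
tool_rot: [-3.139, 0.001, 1.589]
wrist_force: [-0.6, 0.6, -0.2]
finger_gap: 0.5
finger_force: 0.0
divider match 0.8170228004455566 (12, 13) expected (12,12)
plate top +y [348.4 185.1]
plate top -y [326.6 203. ]
[324 190  23  16 130] [333.9 196.8]
[349 190  19  14 107] [356.9 195.9]
[316 210  21  20  72] [326.2 217.7]
[336 211  11  10  45] [340.4 215.5]
[301 221  27  24 219] [315.1 232. ]
```

```bash
python3 - <<'E'
from h import *
t=camera("top")[:,:,::-1].copy();cv2.imwrite("pics/top4.png",t);t0=cv2.imread("pics/top0.png")
a=t.astype(int)
for r in(162,164,188,189):print("rim",r,a[r,338:350].min(1),t0[r,338:350].min(1))
for r in range(172,181):print(r,a[r,308:352].min(1))
for y in(-34.8,25.2):print(proj("top",np.array([543,y,237.])))
print("div rim z198 +y face",proj("top",np.array([543,-34.8,198.])))
for b in(0,):
  g=a[170:182,300:345]
s=ctrl.observe();print(s["time_s"],s["wrist_force"])
E
```

```text
rim 162 [107 106 102  97 105 127 130 117 107 106 106 106] [ 84  86  81  75  81  99 101  92  85  84  84  86]
rim 164 [106 106 101  92 105 135 143 127 112 106 107 108] [ 86  85  80  74  82 108 115 104  88  83  86  84]
rim 188 [105 106 100  93 102 123 124 111 105 105 105 105] [ 84  83  80  72  81  97 100  93  87  84  85  84]
rim 189 [105 105 102  95 100 116 118 110 106 105 107 107] [84 85 80 75 80 94 96 90 84 85 83 83]
172 [122 111  96  86  83 100 131 154 162 168 171 171 172 172 173 173 173 172
 171 170 167 166 166 167 169 171 175 175 178 178 178 177 178 177 174 178
 184 192 194 193 191 188 181 164]
173 [146 137 123 105  96  92  94 100 107 112 115 118 119 118 119 120 119 120
 118 114 112 109 109 110 113 121 129 132 132 132 129 128 128 126 134 162
 188 203 208 210 209 206 200 182]
174 [164 161 151 137 120 105  86  75  75  79  81  82  84  84  84  84  81  83
  83  79  74  72  73  74  78  87  92  94  95  95  94  92  91  93 122 170
 199 210 214 215 213 214 214 199]
175 [172 171 167 159 147 124 101  92  94  97  97  98  98  98  97  98  95  96
  93  83  75  71  70  70  72  74  75  74  80  86  8
[... 425 characters left out ...]
78 [127 128 128 127 123 116 110 112 116 117 117 116 122 152 184 204 204 205
 205 202 198 198 199 201 203 203 195 166 133 123 121 116 105  98 123 172
 200 200 195 196 199 202 195 172]
179 [108 109 109 108 105 100  97  98  98 100 101  99 112 155 202 212 213 213
 211 211 212 213 213 212 214 212 204 176 130 112 107  99  89  87 117 166
 189 184 176 175 178 179 175 152]
180 [ 92  87  88  86  84  83  84  88  89  89  88  88 111 159 203 213 213 214
 214 213 212 213 213 214 214 212 206 176 126 103 102  99  90  85 112 159
 178 167 155 152 156 158 152 131]
[342.98133538 169.41757332]
[313.1313565  168.87915933]
div rim z198 +y face [341.94091439 172.40299196]
19.625 [-0.17622305  0.65014888 -0.15601815]
```

The top view puts the holder 32 mm from the divider (32 means touching), and the divider's rim hasn't moved. Handing in.

```bash
python3 -c "
from cell import ctrl;print(ctrl.close_job())"
```

```text
the job is handed in; nothing more can be done
None
```

I clipped the holder home on the bar with its ticket facing the robot, slid it until it touched the divider, let go and handed the job in. By camera the divider did not move, and the hand-in did not report a verdict.

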